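Open the fuse flap of the bench power box

ROBOT

A 6-joint arm with a two-finger parallel gripper is mounted at the origin on the work surface. World frame = base frame: x ahead of the robot, y to its left, z up, the work surface at z = 0. Lengths are in m, angles in degrees, forces in N, time in s.
With the tool pointing down it reaches from about 0.4 to 0.825 m from the base axis. Payload 7 kg.
Tool frame: the origin (TCP) lies on the mounting face of the last link; the fingertips stand 178 mm ahead of it and the grasp point (between the pads) lies 159 mm ahead of it; z points along the fingers, y is the direction in which the jaws open and shut (so a half turn about z gives the same grasp; the last joint's range is limited). The gripper opens to 88 mm and grips with 3 to 60 N. Pads are 19 mm wide; open, the fingers measure 130 mm over their backs; the gripper's body (78 mm by 193 mm) begins 47 mm behind the grasp point.
Start: joints at [82.512, 20.546, 0.682, 0, -70.136, -16.507], TCP at [0.275, 0.617, 0.405] pointing down, gripper open.
Joint ranges: [-176.03, 176.03], [-82.01, 121.73], [-58.28, 71.71], [-173.87, 95.51], [-174.79, -0.11], [-173.66, 173.66]. Speed limits (degrees/s): [136.94, 136.94, 172.46, 180, 180, 180].

INTERFACE

Orientations are given as a 3x3 rotation matrix whose columns are the frame's x, y, z axes.
In Python, from cell import env, viewer, close_job gives the robot as it stands. The module is installed in compiled form; this text tells all that it offers.
- The arm moves only by the tool servo_tool, never from a script. Its argument "plan" is a list of rows, each an object of numbers: "tx", "ty", "tz": the shift along the world's x, y, z in mm; "roll": the turn about the world's z in rad; "hand": the opening in per cent of the stroke, from 0 (shut) to 100 (fully open). In form: [{"tx": .., "ty": .., "tz": .., "roll": .., "hand": ..}, ...]. A call has 1 to 12 rows; each row shifts and turns the pose as measured when the row begins; what a row does not reach is not made up. A row lasts 1/12 s, in which the tool goes at most 41.7 mm and 7.16 degrees, less where a joint would pass 70% of its speed; a pose out of reach is approached as far as the arm can. A call is refused whole if a number of a shift passes 41.7 or a number of a turn 0.125, either way. A call with a gripper value outside its range is refused whole. The fingers move at their own pace and stop on an object; "newtons" is the grip in N (left out, the last holds). Time passes only in rows, so rows that do not move let the fingers close. It gives the time, the measured TCP pose, the force and the opening at its end, in the units of the state.
- env.get_state(): the state, without advancing time (a new reading comes with each control period).
- viewer.snapshot(name): name is "side" or "top" or "wrist"; returns the picture (480x640x3 uint8, red, green, blue); there is no depth.
- viewer.get_calibration(name): a dict with "intrinsics" (3x3 intrinsics, pixels), "xyz" and "rotation" of the camera in the world. Camera axes: x right, y down, z forward; pixel columns grow to the right and rows downward; lengths in m; the calibration is good to about 2 mm. The wrist camera is an equidistant fisheye: a pixel r from the principal point sees the ray r / f radians off the axis. A picture is of the moment at which its call begins: read the wrist's pose just before it. get_calibration takes no time and is no camera call; for the wrist camera it gives the pose at the moment of the call.
- close_job(): hands the job in, once; it reports no verdict.
Trained networks look in the newest picture that a camera, given by its name, has taken for a name from the list of things; names that differ only in an ending like _2 or _b are one class to them, and where a whole thing is asked for, a point or a joint stands for the part that bears it (a point fixed in the world has none). Each returns a list of dicts, best first, with "p" (0 to 1); they miss things now and then, are a little off and sometimes report something else, mostly with a low value. They report only what shows in the picture. A call takes as long as a camera call.
- viewer.silhouettes(query, camera): "pixels" (480x640 bool, what is visible of it) and "location" ([row, column] in pixels, amid what is visible of it).
- viewer.place_of(query, camera): "location" ([row, column] in pixels: a listed point, or the origin of a listed thing).
The state is a dict: "clock": time; "joint_positions": joint angles; "dq": joint speeds; "effort": joint torques, N m; "eef_pos": TCP position; "eef_rot": TCP orientation; "ft_force": force on the tool from outside, world axes, zero at the start; "torque": the same for the moment, N m; "width": finger opening in m.
Only numpy, scipy, OpenCV 4.12 (cv2) and the standard library are available. Lean on these libraries where they do the work, as an engineer would, in place of code of your own. Each camera call takes 0.05 s, during which the arm holds its last target. There are 200 camera calls.

TASK

The bench power box has been unplugged for a fuse change. Press the ribbed edge of its narrow flap once to release the push-push latch, take the finger away so that the flap springs up by itself, and keep clear for at least two seconds to make sure it stays up. Lift nothing, leave the wide flap shut, and the box and the things around it where they are.

Things in the scene. Friction and masses are not known exactly. Their poses are not given: they have to be found in the camera images.
- power_box: white bench power box, loose on rubber feet, 2 kg, 170 (x) x 250 (y) x 80 mm high; origin at the centre of its underside, z up. In its top, along the -x side, two hinged flaps side by side: a narrow one, 56 mm wide, centred at y = -74 mm, over two fuses, and a wide one, 110 mm, at y = +34 mm, over breakers. Along the +x side three round sockets, 45 mm wide, 6 mm proud.
- fuse_flap (a joint): narrow flap's angle, rad: 0 shut and latched, negative pressed in (stop at -0.07, 5 mm at the free edge), 0.70 fully open. Push-push latch at the free edge: press the ribs down 3 mm or more (about 3 N, firm stop at 4 to 5 mm) and let go: a spring lifts the flap in about 0.5 s, following the finger up. Pressing it fully down again shuts it. Stiff near the hinge.
- breaker_flap (a joint): angle of the wide flap, same meaning and same kind of latch; starts shut (0)
- fuse_flap_pad (a point): where to press: on top of the narrow flap, mid-width, amid its four small ribs, 13 mm from the free edge; 87 mm above the work surface while shut (flap top 7 mm proud of the cover). The flap is 76 mm deep, free edge at x = -70 mm of the box, hinge at x = +6 mm. Axes as the power box's while shut
- fuse_flap_hinge (a point): middle of the narrow flap's hinge axis (along the box's y), 82 mm above the work surface, 63 mm from the pad in +x of the box
- breaker_flap_pad (a point): the same ribbed place on the wide flap, not to be pressed
- paste_jar_mid (a point): middle of a loose jar with steel lid, 62 mm wide, 72 mm tall; leave alone
- weight_mid (a point): middle of a loose brass weight with a knob, 52 mm wide, 58 mm tall; leave alone
- paste_brush_mid (a point): middle of a loose flat brush lying down, 200 mm long along its x; leave alone
- bone_folder_mid (a point): middle of a loose bone folder lying flat, 151 x 21 x 5 mm, long along its x; leave alone

How it is judged:
By the outcome, as a careful person would: the job done as asked, in the order asked, and still so for the second after the job is handed in, with the robot touching nothing.
It also fails if it takes over 30 s, if anything falls off the work surface, if the arm or the gripper's body presses on something with over 40 N, if the wrist force passes 120 N, or if a joint passes its speed limit or range.

## Working session

There is one attempt and no reset: what is moved stays moved. The work goes in short steps, Python scripts to look and compute and a tool call to move; the robot and the scene stay as the last step left them, time stands still between calls to the robot, and variables do not carry over. Pictures are saved under pics/ and viewed, about 8 in all and at most 12, crops included, and the job is handed in when it is done.

Besides the shell and the picture viewer there is one more tool, called after "Call:" by a JSON object that holds its "fn" and its "kwargs". servo_tool: Moves the arm, as the interface text tells. Its arguments: {"type":"object","properties":{"plan":{"type":"array","items":{"type":"object","properties":{"tx":{"type":"number"},"ty":{"type":"number"},"tz":{"type":"number"},"roll":{"type":"number"},"hand":{"type":"number"}}}},"newtons":{"type":"number"}},"required":["plan"]}

```bash
mkdir -p pics; cat > h.py <<'E'
import numpy as np,cv2
from cell import env,viewer,close_job
def ray(name,rc,cal=None):
    c=cal or viewer.get_calibration(name);K=np.array(c["intrinsics"]);u=(rc[1]-K[0,2])/K[0,0];v=(rc[0]-K[1,2])/K[1,1]
    if name=="wrist":
        r=np.hypot(u,v);s=np.sin(r)/r if r>1e-9 else 1;d=np.array([u*s,v*s,np.cos(r)])
    else: d=np.array([u,v,1.])
    return np.array(c["xyz"]),np.array(c["rotation"])@d
def onz(name,rc,z,cal=None):
    o,d=ray(name,rc,cal);return o+d*(z-o[2])/d[2]
Z=dict(power_box=0,fuse_flap_pad=.087,fuse_flap_hinge=.082,breaker_flap_pad=.087,paste_jar_mid=.036,weight_mid=.029,paste_brush_mid=.01,bone_folder_mid=.003)
E
python3 - <<'E'
from h import *
s=env.get_state();print(s)
for n in("top","side","wrist"):
    cal=viewer.get_calibration(n);im=viewer.snapshot(n);cv2.imwrite(f"pics/{n}0.png",im[:,:,::-1]);print(n,np.round(cal["xyz"],3))
    for q in Z:
        if n=="side" and "flap" not in q: continue
        for r in viewer.place_of(q,n)[:2]: print(q,round(r["p"],2),np.round(r["location"]),np.round(onz(n,r["location"],Z[q],cal),4))
E
```

```text
{'clock': 0.0, 'joint_positions': array([ 8.25103539e+01,  2.05902828e+01,  6.33450319e-01, -2.00399685e-02,
       -7.01344272e+01, -1.65051783e+01]), 'dq': array([ 0.03978312,  0.01359048, -0.01112621,  0.00656624, -0.0409643 ,
        0.02732262]), 'effort': array([ 1.87517021e-04, -5.82708442e+01,  2.93043888e+01,  6.99652523e+00,
        6.87154839e-03, -1.69074842e-04]), 'eef_pos': array([0.2744319 , 0.61648007, 0.40373324]), 'eef_rot': array([[ 9.13533786e-01, -4.06762507e-01, -5.33755228e-04],
       [-4.06762834e-01, -9.13532505e-01, -1.53629579e-03],
       [ 1.37304775e-04,  1.62056990e-03, -9.99998677e-01]]), 'ft_force': array([-0.76900401,  0.00541239, -0.59773204]), 'torque': array([ 0.01935903, -0.02513318,  0.01172801]), 'width': 0.08739793491073038}
top [0.521 0.073 0.773]
fuse_flap_hinge 0.68 [270. 278.] [0.5149 0.1428 0.082 ]
breaker_flap_pad 0.82 [202. 252.] [0.6229 0.1868 0.087 ]
paste_jar_mid 0.93 [103. 292.] [0.8056 0.1281 0.036 ]
weight_mid 0.85 [222. 376.] [ 0.5988 -0.0186  0.029 ]
weight_mid 0.65 [270. 278.] [0.5142 0.1492 0.029 ]
paste_brush_mid 0.65 [221. 212.] [0.6    0.2684 0.01  ]
bone_folder_mid 0.66 [340. 266.] [0.3917 0.171  0.003 ]
side [ 0.176 -0.43   0.559]
fuse_flap_pad 0.68 [209. 251.] [0.5211 0.2025 0.087 ]
fuse_flap_hinge 0.86 [226. 264.] [0.5133 0.1441 0.082 ]
breaker_flap_pad 0.83 [195. 298.] [0.6198 0.1831 0.087 ]
wrist [0.345 0.585 0.386]
```

View pics/top0.png

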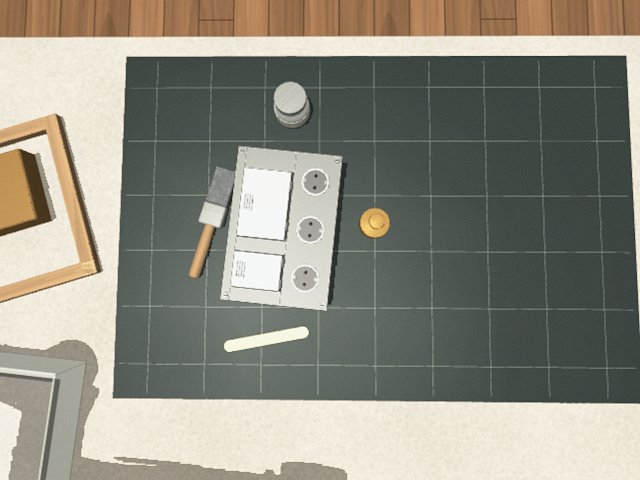

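View pics/wrist0.png

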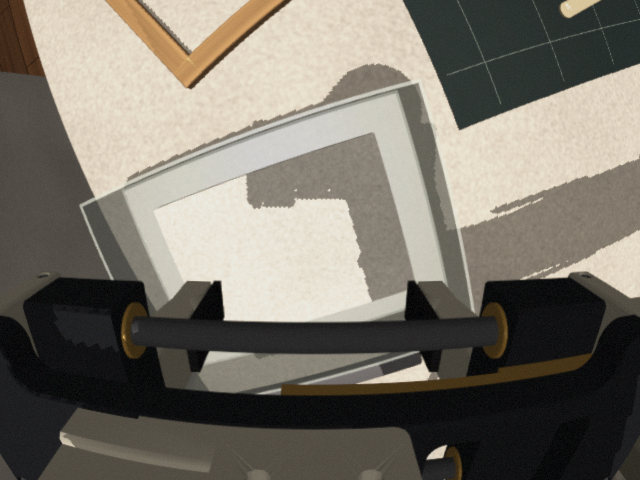

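The top view shows the box with the narrow flap at rows 250–292, cols 231–284 and its ribs at about (270,242). The brush is to its left, the folder below it. The wrist view shows a glass-like frame under the gripper, so I'll check its height in the side view.

View pics/side0.png

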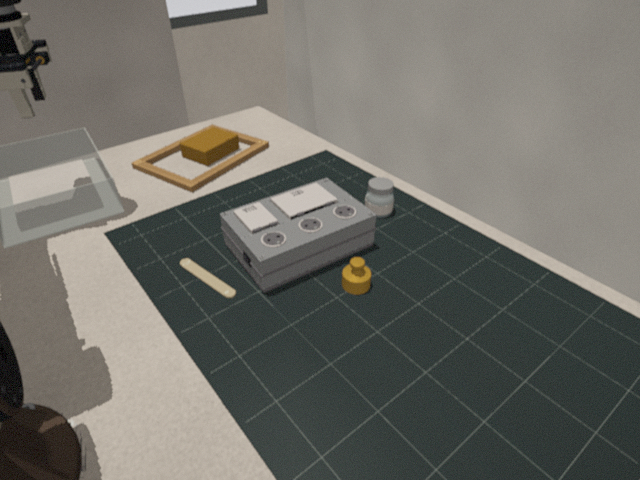

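The side view shows a glass tray standing under the gripper, with the fingertips well above it. The way to the box is clear at the present height. I'll go over the pad with the fingers shut and the jaws along the box's y.

Call:
{"fn": "servo_tool", "kwargs": {"plan": [{"tx": 20,"ty": -34,"tz": 0,"roll": -0.105,"hand": 0},{"tx": 20,"ty": -34,"tz": 0,"roll": -0.105,"hand": 0},{"tx": 20,"ty": -34,"tz": 0,"roll": -0.105,"hand": 0},{"tx": 20,"ty": -34,"tz": 0,"roll": -0.105,"hand": 0},{"tx": 20,"ty": -34,"tz": 0,"roll": -0.105,"hand": 0},{"tx": 20,"ty": -34,"tz": 0,"roll": -0.105,"hand": 0},{"tx": 20,"ty": -34,"tz": 0,"roll": -0.105,"hand": 0},{"tx": 20,"ty": -34,"tz": 0,"roll": -0.105,"hand": 0},{"tx": 20,"ty": -34,"tz": 0,"roll": -0.105,"hand": 0},{"tx": 20,"ty": -34,"tz": 0,"roll": -0.105,"hand": 0}], "newtons": 20}}

```text
clock: 1.93
eef_pos: [0.4756, 0.2677, 0.4038]
eef_rot: [[0.067, -0.998, 0.002], [-0.998, -0.067, 0.001], [-0.001, -0.002, -1.0]]
ft_force: [1.3, 0.6, -0.5]
width: 0.0264
```

Call:
{"fn": "servo_tool", "kwargs": {"plan": [{"tx": 15,"ty": -20,"tz": 0,"roll": -0.09,"hand": 0},{"tx": 15,"ty": -20,"tz": 0,"roll": -0.09,"hand": 0},{"tx": 0,"ty": 0,"tz": 0,"roll": 0,"hand": 0}]}}

```text
clock: 2.18
eef_pos: [0.5086, 0.2194, 0.4049]
eef_rot: [[-0.133, -0.991, 0.004], [-0.991, 0.133, 0.001], [-0.002, -0.004, -1.0]]
ft_force: [0.4, -0.6, -0.1]
width: 0.0067
```

```bash
python3 - <<'E'
from h import *
s=env.get_state();print(s["eef_pos"],s["eef_rot"][:,1],s["width"])
for n in("wrist","side","top"):
    cal=viewer.get_calibration(n);im=viewer.snapshot(n);cv2.imwrite(f"pics/{n}1.png",im[:,:,::-1])
    for q in ("fuse_flap_pad","fuse_flap_hinge","breaker_flap_pad"):
        for r in viewer.place_of(q,n)[:2]: print(n,q,round(r["p"],2),np.round(r["location"]),np.round(onz(n,r["location"],Z[q],cal),4))
E
```

```text
[0.50856655 0.21943133 0.40487568] [-0.99107923  0.13322679 -0.00354704] 0.006674488022359108
wrist fuse_flap_pad 0.98 [212. 304.] [0.5168 0.2063 0.087 ]
wrist fuse_flap_hinge 0.92 [128. 302.] [0.5096 0.1382 0.082 ]
wrist breaker_flap_pad 0.56 [211. 179.] [0.6236 0.1903 0.087 ]
side fuse_flap_pad 0.68 [208. 248.] [0.5179 0.2061 0.087 ]
side fuse_flap_pad 0.5 [195. 298.] [0.6215 0.1847 0.087 ]
side breaker_flap_pad 0.89 [195. 297.] [0.6204 0.1856 0.087 ]
side breaker_flap_pad 0.69 [245. 302.] [0.529  0.0501 0.087 ]
top fuse_flap_pad 0.73 [270. 239.] [0.5146 0.2047 0.087 ]
top fuse_flap_hinge 0.87 [270. 281.] [0.5148 0.1387 0.082 ]
top breaker_flap_pad 0.67 [206. 251.] [0.6171 0.1881 0.087 ]
```

View pics/wrist1.png

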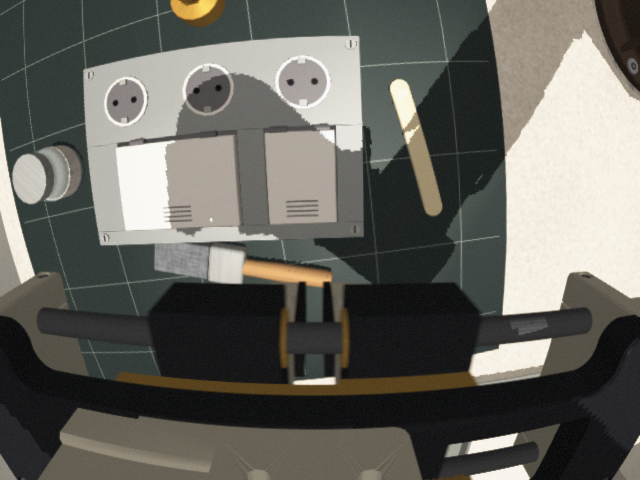

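The wrist view shows the narrow flap's ribs at about (208,302), the free edge at row 223 and clear space around it. The pad is at about (0.517, 0.2055), so I'll centre over it and go down to about 15 mm above.

Call:
{"fn": "servo_tool", "kwargs": {"plan": [{"tx": 8,"ty": -14,"tz": -20,"roll": 0.015,"hand": 0},{"tx": 0,"ty": 0,"tz": -25,"roll": 0,"hand": 0},{"tx": 0,"ty": 0,"tz": -25,"roll": 0,"hand": 0},{"tx": 0,"ty": 0,"tz": -25,"roll": 0,"hand": 0},{"tx": 0,"ty": 0,"tz": -15,"roll": 0,"hand": 0},{"tx": 0,"ty": 0,"tz": 0,"roll": 0,"hand": 0}]}}

```text
clock: 3.28
eef_pos: [0.5147, 0.2098, 0.2933]
eef_rot: [[-0.104, -0.995, 0.009], [-0.995, 0.104, 0.006], [-0.007, -0.009, -1.0]]
ft_force: [-0.3, -0.3, 0.0]
width: 0.0006
```

```bash
python3 - <<'E'
from h import *
s=env.get_state();print(s["eef_pos"],s["eef_rot"][:,1],s["width"],s["ft_force"])
n="wrist";cal=viewer.get_calibration(n);im=viewer.snapshot(n);cv2.imwrite(f"pics/{n}2.png",im[:,:,::-1])
for q in ("fuse_flap_pad","fuse_flap_hinge"):
    for r in viewer.place_of(q,n)[:2]: print(n,q,round(r["p"],2),np.round(r["location"]),np.round(onz(n,r["location"],Z[q],cal),4))
E
```

```text
[0.51470135 0.20980312 0.29329218] [-0.9945035   0.10435769 -0.00850115] 0.0005920348111321178 [-0.31219907 -0.25866391  0.0309528 ]
wrist fuse_flap_pad 0.62 [267. 311.] [0.5185 0.2046 0.087 ]
wrist fuse_flap_hinge 0.81 [143. 312.] [0.5113 0.1394 0.082 ]
```

View pics/wrist2.png

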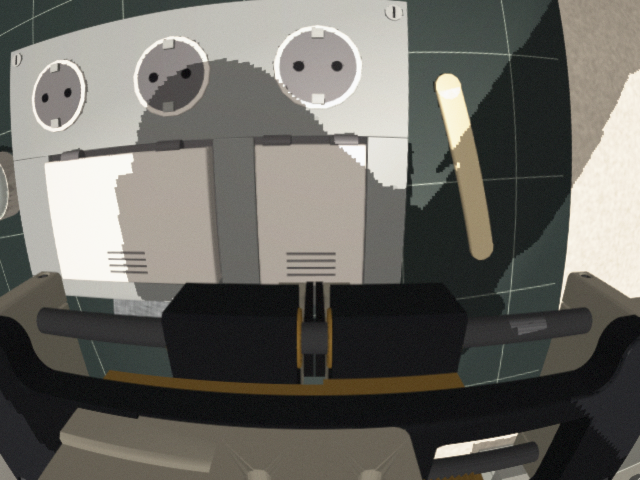

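The ribs are centred at about (264,311). The tip is at about (0.516, 0.211, 0.115), so it needs +2, −6 mm and about 28 mm down to contact. I'll stop just short first.

Call:
{"fn": "servo_tool", "kwargs": {"plan": [{"tx": 2,"ty": -6,"tz": -10,"roll": 0,"hand": 0},{"tx": 0,"ty": 0,"tz": -10,"roll": 0,"hand": 0},{"tx": 0,"ty": 0,"tz": -2,"roll": 0,"hand": 0},{"tx": 0,"ty": 0,"tz": 0,"roll": 0,"hand": 0}]}}

```text
clock: 3.77
eef_pos: [0.5194, 0.2051, 0.2775]
eef_rot: [[-0.102, -0.995, 0.02], [-0.995, 0.103, 0.014], [-0.016, -0.019, -1.0]]
ft_force: [-0.9, -0.5, 0.1]
width: 0.0003
```

Call:
{"fn": "servo_tool", "kwargs": {"plan": [{"tx": -4,"ty": -3,"tz": -5,"roll": 0,"hand": 0},{"tx": 0,"ty": 0,"tz": -4,"roll": 0,"hand": 0},{"tx": 0,"ty": 0,"tz": 0,"roll": 0,"hand": 0}]}}

```text
clock: 4.02
eef_pos: [0.5151, 0.2017, 0.2681]
eef_rot: [[-0.103, -0.994, 0.021], [-0.995, 0.103, 0.014], [-0.016, -0.019, -1.0]]
ft_force: [0.5, 0.1, 0.2]
width: 0.0003
```

Call:
{"fn": "servo_tool", "kwargs": {"plan": [{"tx": 0,"ty": 0,"tz": -3,"roll": 0,"hand": 0},{"tx": 0,"ty": 0,"tz": -2,"roll": 0,"hand": 0},{"tx": 0,"ty": 0,"tz": -1,"roll": 0,"hand": 0}]}}

```text
clock: 4.27
eef_pos: [0.5152, 0.2019, 0.2624]
eef_rot: [[-0.102, -0.995, 0.022], [-0.995, 0.102, 0.015], [-0.017, -0.02, -1.0]]
ft_force: [-1.6, -0.7, 2.3]
width: 0.0005
```

Call:
{"fn": "servo_tool", "kwargs": {"plan": [{"tx": 0,"ty": 0,"tz": -1.5,"roll": 0,"hand": 0},{"tx": 0,"ty": 0,"tz": -1,"roll": 0,"hand": 0}]}}

```text
clock: 4.43
eef_pos: [0.5153, 0.202, 0.2607]
eef_rot: [[-0.102, -0.995, 0.023], [-0.995, 0.102, 0.014], [-0.017, -0.021, -1.0]]
ft_force: [-4.7, -0.9, 12.5]
width: 0.0004
```

The force jumped to 12.5 N at about 4.3 mm depth, so this is the firm stop. Lifting away quickly.

Call:
{"fn": "servo_tool", "kwargs": {"plan": [{"tx": 0,"ty": 0,"tz": 20,"roll": 0,"hand": 0},{"tx": 0,"ty": 0,"tz": 40,"roll": 0,"hand": 0},{"tx": 0,"ty": 0,"tz": 40,"roll": 0,"hand": 0},{"tx": 0,"ty": 0,"tz": 40,"roll": 0,"hand": 0},{"tx": 0,"ty": 15,"tz": 25,"roll": 0,"hand": 0},{"tx": 0,"ty": 0,"tz": 0,"roll": 0,"hand": 0},{"tx": 0,"ty": 0,"tz": 0,"roll": 0,"hand": 0}]}}

```text
clock: 5.02
eef_pos: [0.5136, 0.2159, 0.4316]
eef_rot: [[-0.103, -0.995, 0.02], [-0.995, 0.103, 0.012], [-0.014, -0.018, -1.0]]
ft_force: [0.7, -0.6, -0.7]
width: 0.0001
```

```bash
python3 - <<'E'
from h import *
s=env.get_state();print(s["clock"],s["eef_pos"],s["ft_force"])
ims=[viewer.snapshot(n)[:,:,::-1] for n in("wrist","side")]
a=cv2.resize(ims[0],(400,300));b=cv2.resize(ims[1][130:310,170:410],(400,300))
cv2.imwrite("pics/c3.png",np.hstack([a,b]))
E
```

```text
5.0167 [0.51363384 0.21588487 0.43156893] [ 0.66389367 -0.59749161 -0.68355574]
```

View pics/c3.png

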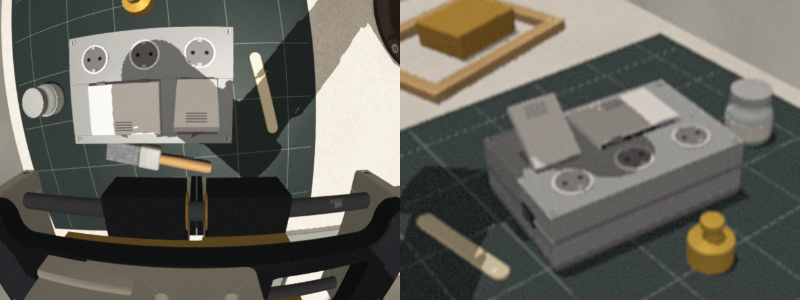

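The narrow flap is up (side crop about (543,130)). The dark line by the wide flap needs a closer look. I'll wait out the two seconds and compare with the first picture.

Call:
{"fn": "servo_tool", "kwargs": {"plan": [{"tz": 0},{"tz": 0},{"tz": 0},{"tz": 0},{"tz": 0},{"tz": 0},{"tz": 0},{"tz": 0},{"tz": 0},{"tz": 0},{"tz": 0},{"tz": 0}]}}

```text
schema error: expected keys tx, ty, tz, roll, hand
```

Call:
{"fn": "servo_tool", "kwargs": {"plan": [{"tz": 0},{"tz": 0},{"tz": 0},{"tz": 0},{"tz": 0},{"tz": 0},{"tz": 0},{"tz": 0},{"tz": 0},{"tz": 0},{"tz": 0},{"tz": 0}]}}

```text
schema error: expected keys tx, ty, tz, roll, hand
```

Call:
{"fn": "servo_tool", "kwargs": {"plan": [{"tz": 0},{"tz": 0},{"tz": 0},{"tz": 0},{"tz": 0},{"tz": 0}]}}

```text
schema error: expected keys tx, ty, tz, roll, hand
```

```bash
python3 - <<'E'
from h import *
s=env.get_state();print(s["clock"],s["eef_pos"],s["ft_force"])
im=viewer.snapshot("side")[:,:,::-1];cv2.imwrite("pics/side4.png",im)
for q in Z:
    for r in viewer.place_of(q,"side")[:1]: print(q,round(r["p"],2),np.round(r["location"]),np.round(onz("side",r["location"],Z[q]),4))
f=lambda i:cv2.resize(i[170:300,200:390],(800,547))[:,:,:]
o=cv2.imread("pics/side0.png")
cv2.imwrite("pics/c4.png",np.hstack([cv2.resize(f(o),(400,274)),cv2.resize(f(im),(400,274))]))
E
```

```text
5.1167 [0.51366281 0.21570021 0.43045418] [-0.54769913  0.19436987 -0.29752471]
power_box 0.93 [246. 300.] [0.5886 0.1391 0.    ]
fuse_flap_pad 0.58 [193. 252.] [0.5545 0.249  0.087 ]
fuse_flap_hinge 0.64 [225. 266.] [0.5174 0.1436 0.082 ]
breaker_flap_pad 0.73 [194. 298.] [0.6255 0.1879 0.087 ]
paste_jar_mid 0.79 [200. 380.] [0.7946 0.1189 0.036 ]
weight_mid 0.68 [272. 355.] [ 0.598  -0.0147  0.029 ]
bone_folder_mid 0.93 [279. 203.] [0.3876 0.1712 0.003 ]
```

View pics/c4.png

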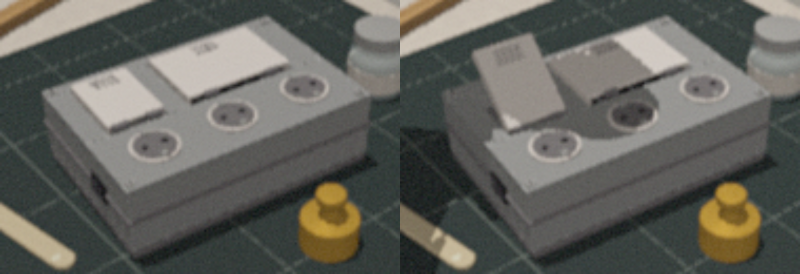

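The narrow flap is up, the wide flap is shut (the same outline in both crops, the rest is shadow), and the box and other things haven't moved. The waiting rows were refused, so I'll repeat them with all keys.

Call:
{"fn": "servo_tool", "kwargs": {"plan": [{"tx": 0,"ty": 0,"tz": 0,"roll": 0,"hand": 0},{"tx": 0,"ty": 0,"tz": 0,"roll": 0,"hand": 0},{"tx": 0,"ty": 0,"tz": 0,"roll": 0,"hand": 0},{"tx": 0,"ty": 0,"tz": 0,"roll": 0,"hand": 0},{"tx": 0,"ty": 0,"tz": 0,"roll": 0,"hand": 0},{"tx": 0,"ty": 0,"tz": 0,"roll": 0,"hand": 0},{"tx": 0,"ty": 0,"tz": 0,"roll": 0,"hand": 0},{"tx": 0,"ty": 0,"tz": 0,"roll": 0,"hand": 0},{"tx": 0,"ty": 0,"tz": 0,"roll": 0,"hand": 0},{"tx": 0,"ty": 0,"tz": 0,"roll": 0,"hand": 0},{"tx": 0,"ty": 0,"tz": 0,"roll": 0,"hand": 0},{"tx": 0,"ty": 0,"tz": 0,"roll": 0,"hand": 0}]}}

```text
clock: 6.57
eef_pos: [0.5137, 0.2155, 0.4295]
eef_rot: [[-0.103, -0.995, 0.017], [-0.995, 0.103, 0.009], [-0.011, -0.016, -1.0]]
ft_force: [0.2, -0.2, -0.3]
width: 0.0003
```

Call:
{"fn": "servo_tool", "kwargs": {"plan": [{"tx": 0,"ty": 0,"tz": 0,"roll": 0,"hand": 0},{"tx": 0,"ty": 0,"tz": 0,"roll": 0,"hand": 0},{"tx": 0,"ty": 0,"tz": 0,"roll": 0,"hand": 0},{"tx": 0,"ty": 0,"tz": 0,"roll": 0,"hand": 0},{"tx": 0,"ty": 0,"tz": 0,"roll": 0,"hand": 0},{"tx": 0,"ty": 0,"tz": 0,"roll": 0,"hand": 0},{"tx": 0,"ty": 0,"tz": 0,"roll": 0,"hand": 0},{"tx": 0,"ty": 0,"tz": 0,"roll": 0,"hand": 0},{"tx": 0,"ty": 0,"tz": 0,"roll": 0,"hand": 0},{"tx": 0,"ty": 0,"tz": 0,"roll": 0,"hand": 0},{"tx": 0,"ty": 0,"tz": 0,"roll": 0,"hand": 0},{"tx": 0,"ty": 0,"tz": 0,"roll": 0,"hand": 0}]}}

```text
clock: 7.57
eef_pos: [0.5137, 0.2155, 0.4294]
eef_rot: [[-0.103, -0.995, 0.017], [-0.995, 0.103, 0.009], [-0.011, -0.016, -1.0]]
ft_force: [0.1, -0.9, 0.5]
width: 0.0
```

Call:
{"fn": "servo_tool", "kwargs": {"plan": [{"tx": 0,"ty": 0,"tz": 0,"roll": 0,"hand": 0},{"tx": 0,"ty": 0,"tz": 0,"roll": 0,"hand": 0},{"tx": 0,"ty": 0,"tz": 0,"roll": 0,"hand": 0},{"tx": 0,"ty": 0,"tz": 0,"roll": 0,"hand": 0},{"tx": 0,"ty": 0,"tz": 0,"roll": 0,"hand": 0},{"tx": 0,"ty": 0,"tz": 0,"roll": 0,"hand": 0}]}}

```text
clock: 8.07
eef_pos: [0.5137, 0.2155, 0.4294]
eef_rot: [[-0.103, -0.995, 0.017], [-0.995, 0.103, 0.009], [-0.011, -0.016, -1.0]]
ft_force: [-1.1, -0.0, -0.3]
width: 0.0001
```

```bash
python3 - <<'E'
from h import *
s=env.get_state();print(s["clock"],s["eef_pos"],s["ft_force"])
a=viewer.snapshot("side")[:,:,::-1];b=viewer.snapshot("top")[:,:,::-1]
cv2.imwrite("pics/c5.png",np.hstack([cv2.resize(a[170:300,200:390],(400,300)),cv2.resize(b[60:360,100:420],(400,300))]))
E
```

```text
8.0667 [0.51373016 0.21546689 0.42943975] [-1.07593489 -0.04820941 -0.33627043]
```

View pics/c5.png

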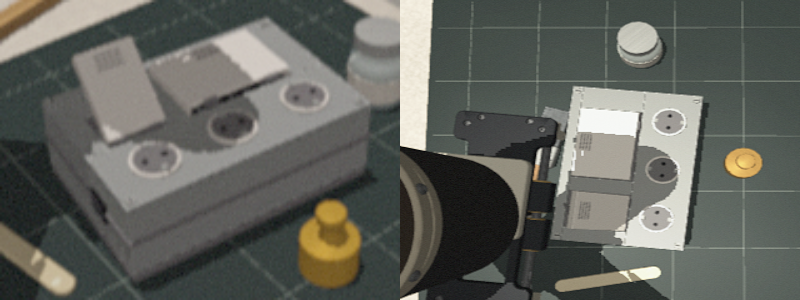

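Three seconds after the release the narrow flap is still up, the wide one is shut, nothing else has moved, and the gripper is well clear above.

```bash
python3 -c "
from cell import close_job
print(close_job())"
```

```text
the job is handed in; nothing more can be done
None
```

The narrow flap is released and standing up, and the job is handed in. I pressed its ribs once with the closed fingertips, about 4.3 mm deep, until they met the firm stop at about 12.5 N. Then I lifted the finger straight up, and the flap sprang open by itself.

- **Waiting clear:** the gripper stayed about 0.17 m above the box for more than three seconds. My first waiting commands were refused because keys were missing, so I repeated them in full.
- **Last pictures (at 8.1 s):** the narrow flap is up and the wide one looks shut. The box, jar, weight and folder look unmoved. The brush was mostly hidden by the arm in the last picture, but in the wrist picture just after the release it looked in place.
- **Force:** the wrist force was within about 1 N of zero, so the robot was touching nothing.
- **Small deviation:** the tool was tilted by about 1.5° during the press, with no visible effect.

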